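# Dispense the hexagon nut from the clicking parts carousel

### The job

Let the hexagon nut out of the parts carousel: turn the wheel by its top knob, click by click, in at least two turns, letting the wheel click in and taking a fresh hold of the knob in between, until the nut's pocket has clicked in over the slide gate, and let go. Then pull the gate out so that the nut drops into the dish below, and push the gate fully home again. Do not touch the nut itself with the gripper, let none of the other parts drop, and leave the screwdriver, the mouse and the pen cup where they are.

Things in the scene. Friction and masses are not known exactly. Their poses are not given: they have to be found in the camera images.
- dispenser: Fixed parts dispenser: square plywood deck 240 x 240 mm, its top 66 mm above the bench, on four legs. Origin on the bench under the wheel's axis, z up. The gate and the chute lie on its -y side.
- carousel (a joint): Angle of the grey wheel (radius 106 mm, pocket walls 68 to 101 mm above the bench; eight pockets 36 mm wide, 45 degrees apart, their middles 75 mm from the axis). 0 at the start, grows counter-clockwise seen from above, end stops just past 0 and 5.5 rad. A spring ball clicks it in every 45 degrees; some 0.3 Nm takes it over a click; let go past half-way, it jumps on to the next.
- knob (a point): Middle of the wheel's black bar knob, on the axis, 132 mm above the bench. The bar is 56 mm long, 16 mm thick and 32 mm high (116 to 148 mm above the bench) and turns with the wheel. This point's x axis lies along the bar; at wheel angle 0 it is the dispenser's x axis.
- gate (a joint): How far the slide gate is pulled out, m: 0 fully home (shut), 0.065 fully out. It slides along the dispenser's -y, away from the axis; a spring ball holds it at both ends (some 5 N takes it out of either). Out, it frees a 42 mm wide opening under the pocket; a part drops when the gate is nearly all the way out.
- gate_tab (a point): Point on the gate's black upright tab, 98 mm above the bench, on the tab's middle line and 158 mm from the wheel's axis when home. The tab is 30 mm wide (dispenser's x), 12 mm thick (dispenser's y), and stands from 66 to 118 mm above the bench. Moves with the gate. Axes as the dispenser's.
- chute (a point): Middle of the opening over the gate, on the deck's top (66 mm above the bench), 75 mm from the axis on the dispenser's -y side. The pocket over it at the start is empty. The pockets have no floor: parts slide on the deck and over the shut gate, and drop here if the gate is out.
- dish (a point): Middle of the inner floor of the white open dish under the opening, fixed, 4 mm above the bench; the dish is 100 mm (dispenser's x) by 110 mm (dispenser's y), walls 4 mm thick and 30 mm high.
- nut_center (a point): Centre of the steel hexagon nut: 27 mm across flats, 16 mm high, about 40 g. It lies in one of the pockets that come over the gate after 3, 4, 5 or 6 clicks counter-clockwise; the other three parts are in the other three, so some may pass over the gate before it.
- t_nut_center (a point): Centre of a steel T-section slot nut 14 x 30 mm, 13 mm high, in another pocket; stays there.
- bearing_center (a point): Centre of a round steel bearing 22 mm across, 7 mm high, in another pocket; stays there.
- square_nut_center (a point): Centre of a steel square nut 17 x 17 mm, 10 mm high, in another pocket; stays there.
- screwdriver_mid (a point): Bystander: loose screwdriver lying on the bench, a point in it about 12 mm up.
- mouse: Bystander: black computer mouse 105 x 60 x 34 mm; origin at the centre of its underside.
- pen_cup: Bystander: empty black cup 72 mm across, 85 mm high; origin at the centre of its underside.

How it is judged:
By the outcome, as a careful person would: the job done as asked, in the order asked, and still so for the second after the job is handed in, with the robot touching nothing.
It also fails if it takes over 70 s, if anything falls off the work surface, if the arm or the gripper's body presses on something with over 40 N, if the wrist force passes 120 N, or if a joint passes its speed limit or range.

### The arm

A 6-joint arm with a two-finger parallel gripper is mounted at the origin on the work surface. World frame = base frame: x ahead of the robot, y to its left, z up, the work surface at z = 0. Lengths are in m, angles in degrees, forces in N, time in s.
With the tool pointing down it reaches from about 0.3 to 0.775 m from the base axis. Payload 14.6 kg.
Tool frame: the origin (TCP) lies midway between the tips of the shut fingers; the grasp point (between the pads) lies 19 mm behind it; z points along the fingers, y is the direction in which the jaws open and shut (so a half turn about z gives the same grasp; the last joint's range is limited). The gripper opens to 94 mm and grips with 3 to 60 N. Pads are 16 mm wide; open, the fingers measure 119 mm over their backs; the gripper's body (75 mm by 177 mm) begins 78 mm behind the grasp point.
Start: joints at [-73.717, 17.183, 87.147, -0, 75.671, -3.816], TCP at [0.189, -0.516, 0.205] pointing down, gripper open.
Joint ranges: [-173.82, 173.82], [-45.26, 126.66], [13.44, 144.39], [-59.66, 239.66], [0, 175.72], [-146.38, 146.38]. Speed limits (degrees/s): [127.2, 127.2, 147.25, 180, 180, 180].

### API

Orientations are given as a 3x3 rotation matrix whose columns are the frame's x, y, z axes.
In Python, from station import arm, vision gives the robot as it stands. The module is installed in compiled form; this text tells all that it offers.
- The arm moves only by the shell command python3 -m jog 'ROWS' [FORCE]. ROWS is JSON, a list of rows, each an object of numbers: "wx", "wy", "wz": the turn, a rotation vector about the world's x, y, z in degrees; "dx", "dy", "dz": the shift along the world's x, y, z in m; "hand": the finger opening in m, from 0 to 0.094. A call has 1 to 12 rows; each row shifts and turns the commanded pose from where the row before left it; what a row does not reach is not made up. A row lasts 1/8 s, in which the tool goes at most 62.5 mm and 10.7 degrees, less where a joint would pass 70% of its speed; a pose out of reach is approached as far as the arm can. A call is refused whole if a number of a shift passes 0.0625 or a number of a turn 10.7, either way. A call with a gripper value outside its range is refused whole. The fingers move at their own pace and stop on an object; FORCE is the grip in N (left out, the last holds). Time passes only in rows, so rows that do not move let the fingers close. It gives the time, the measured TCP pose, the force and the opening at its end, in the units of the state.
- arm.get_obs(): the state, without advancing time (a new reading comes with each control period).
- vision.capture(name): name is "scene" or "top"; returns the picture (384x512x3 uint8, red, green, blue); there is no depth.
- vision.camera_info(name): a dict with "fovy" (degrees; the focal length in pixels is half the picture's height over the tangent of half this angle, whatever the lens; pixels are square), "cx", "cy" (the principal point, pixels), "T" (4x4, takes a point from camera to world coordinates). Camera axes: x right, y down, z forward; pixel columns grow to the right and rows downward; lengths in m; the calibration is good to about 2 mm. A picture is of the moment at which its call begins. camera_info takes no time and is no camera call.
- arm.hand_in(): hands the job in, once; it reports no verdict.
The state is a dict: "time_s": time; "joint_positions": joint angles; "qvel": joint speeds; "tau": joint torques, N m; "ee_pos": TCP position; "orientation": TCP orientation; "force": force on the tool from outside, world axes, zero at the start; "ft_torque": the same for the moment, N m; "width": opening from 0.0 (shut) to 1.0 (fully open).
Only numpy, scipy, OpenCV 4.12 (cv2) and the standard library are available. Lean on these libraries where they do the work, as an engineer would, in place of code of your own. Each camera call takes 0.05 s, during which the arm holds its last target.

## Working session

There is one attempt and no reset: what is moved stays moved. The work goes in short steps, Python scripts to look and compute and a shell command to move; the robot and the scene stay as the last step left them, time stands still between calls to the robot, and variables do not carry over. Pictures are saved under pics/ and viewed, and the job is handed in when it is done.

```bash
mkdir -p pics; python3 - <<'E'
from station import arm, vision
import cv2, numpy as np
o=arm.get_obs(); print({k:np.round(v,3).tolist() for k,v in o.items()})
for n in("scene","top"):
    im=vision.capture(n); cv2.imwrite(f"pics/{n}0.png",im[:,:,::-1]); i=vision.camera_info(n); print(n,i["fovy"],i["cx"],i["cy"],np.round(i["T"],4).tolist())
E
```

```text
{'time_s': 0.0, 'joint_positions': [-73.714, 17.216, 87.184, -0.0, 75.671, -3.816], 'qvel': [0.013, -0.029, -0.029, -0.036, 0.11, -0.006], 'tau': [-0.003, -53.181, -35.275, 0.071, 0.024, -0.0], 'ee_pos': [0.189, -0.516, 0.205], 'orientation': [[0.939, 0.344, -0.0], [0.344, -0.939, 0.001], [0.0, -0.001, -1.0]], 'force': [-0.367, -0.36, -0.079], 'ft_torque': [0.009, 0.017, -0.066], 'width': 1.004}
scene 45.28988936316777 248.46257393333016 183.90315396836166 [[-0.7115, 0.4163, -0.566, 1.37], [0.7024, 0.401, -0.5881, 0.8344], [-0.0179, -0.816, -0.5777, 0.8994], [0.0, 0.0, 0.0, 1.0]]
top 45.89399690383775 257.8319313866811 189.35340996821478 [[0.0007, -0.9801, 0.1987, 0.3626], [-0.9999, 0.0017, 0.012, -0.0007], [-0.0121, -0.1987, -0.98, 1.2499], [0.0, 0.0, 0.0, 1.0]]
```

View pics/scene0.png

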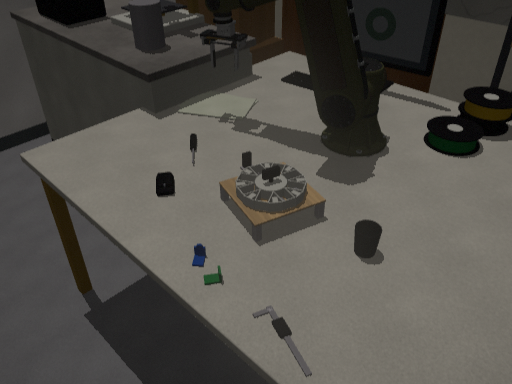

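View pics/top0.png

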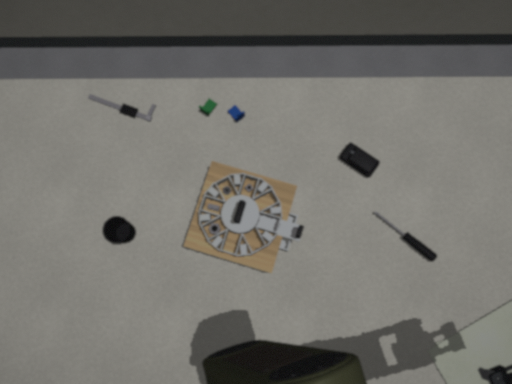

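The carousel is at about (240,213) in top with the gate tab at (298,231). In scene they are at (272,182) and (247,159). I'll zoom in on both.

```bash
python3 - <<'E'
import cv2
a=cv2.imread("pics/top0.png")[155:280,175:315]; b=cv2.imread("pics/scene0.png")[140:245,205:335]
for n,i in(("t",a),("s",b)):
    i=cv2.convertScaleAbs(i,alpha=1.5); cv2.imwrite(f"pics/z{n}0.png",cv2.resize(i,None,fx=5.5 if n=="s" else 4.7,fy=5.5 if n=="s" else 4.7,interpolation=cv2.INTER_CUBIC))
E
```

```text
(no output)
```

View pics/zt0.png

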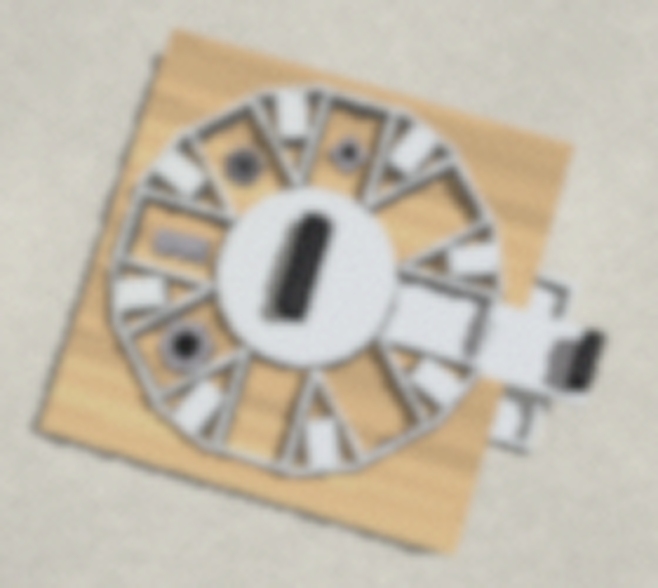

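View pics/zs0.png

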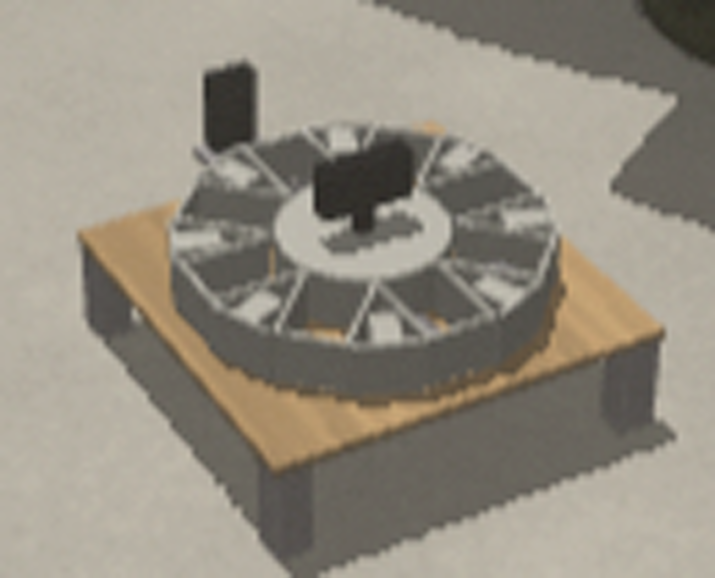

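The bar points up-right in top. Counting clockwise from the gate, the pockets read: 1 and 2 empty, 3 a large part with a hole at lower left, 4 the T-nut rectangle, 5 a round part, 6 a small part, 7 empty. Next I'll measure the parts' sizes and the knob and tab positions.

```bash
cat > h.py <<'E'
import numpy as np, cv2
from station import vision
def ray(n,uv):
    i=vision.camera_info(n); f=192/np.tan(np.radians(i["fovy"]/2)); T=np.array(i["T"])
    d=T[:3,:3]@np.array([(uv[0]-i["cx"])/f,(uv[1]-i["cy"])/f,1]); return T[:3,3],d/np.linalg.norm(d)
def plane(n,uv,z):
    o,d=ray(n,uv); return o+d*(z-o[2])/d[2]
def cross(a,b):
    (o1,d1),(o2,d2)=ray("top",a),ray("scene",b)
    s=np.linalg.lstsq(np.c_[d1,-d2],o2-o1,rcond=None)[0]; p,q=o1+d1*s[0],o2+d2*s[1]
    return (p+q)/2,np.linalg.norm(p-q)
def blobs(im,roi,thr,amin=15):
    x0,y0,x1,y1=roi; g=im[y0:y1,x0:x1].max(2); m=(g<thr).astype(np.uint8)
    n,l,st,c=cv2.connectedComponentsWithStats(m,connectivity=4)
    out=[]
    for k in range(1,n):
        if st[k,4]>=amin:
            p=np.argwhere(l==k)[:,::-1].astype(np.float32)+[x0,y0]
            out.append((p.mean(0).round(2),int(st[k,4]),[(st[k,:2]+[x0,y0]).tolist(),st[k,2:4].tolist()],p))
    return out
E
python3 - <<'E'
from h import *
t=cv2.imread("pics/top0.png");s=cv2.imread("pics/scene0.png")
for nm,im,roi in(("top",t,(175,155,315,280)),("scene",s,(235,145,300,205))):
  for th in(28,38,50):
    print(nm,th)
    for b in blobs(im,roi,th,8): print("  ",b[0],b[1],b[2],cv2.minAreaRect(b[3].astype(np.float32)))
# wood mask corners
hsv=cv2.cvtColor(t,cv2.COLOR_BGR2HSV); m=cv2.inRange(hsv,(8,60,60),(28,255,255)); m[:155]=0;m[285:]=0;m[:,:175]=0;m[:,315:]=0
p=np.argwhere(m)[:,::-1].astype(np.float32); r=cv2.minAreaRect(p); c=cv2.boxPoints(r); print(r)
for q in c: print(q,plane("top",q,0.066).round(4))
E
```

```text
top 28
top 38
   [238.92 210.28] 60 [[235, 202], [9, 20]] ((238.46156311035156, 211.30770874023438), (3.7669670581817627, 19.91111183166504), 19.653823852539062)
   [214. 228.] 9 [[213, 227], [3, 3]] ((214.0, 228.0), (2.0, 2.0), 90.0)
top 50
   [238.66 211.53] 105 [[234, 202], [10, 20]] ((238.6837921142578, 211.40267944335938), (5.072981357574463, 20.51249122619629), 17.10272979736328)
   [214.14 227.93] 14 [[212, 226], [5, 5]] ((214.25003051757812, 227.75003051757812), (2.8284268379211426, 3.535533905029297), 45.0)
   [298.58 231.67] 33 [[296, 227], [6, 10]] ((298.5, 231.50001525878906), (3.1622776985168457, 10.11928653717041), 18.434947967529297)
scene 28
scene 38
   [246.1  159.38] 97 [[242, 153], [9, 14]] ((246.0, 159.5), (13.0, 8.0), 90.0)
   [270.41 173.07] 182 [[262, 166], [18, 16]] ((271.02294921875, 174.24313354492188), (12.930655479431152, 18.869178771972656), 73.3007583618164)
scene 50
   [246.07 159.23] 121 [[242, 152], [9, 16]] ((246.0, 159.5), (15.0, 8.0), 90.0)
   [270.6  172.72] 200 [[262, 165], [18, 17]] ((271.1499938964844, 173.9500274658203), (13.914020538330078, 19.28989028930664), 71.56504821777344)
((240.1530303955078, 215.9743194580078), (92.12600708007812, 91.09278106689453), 17.037769317626953)
[182.76646 246.0252 ] [0.4525 0.2092 0.066 ]
[209.45683 158.93033] [0.6869 0.1447 0.066 ]
[297.5396  185.92343] [ 0.6118 -0.092   0.066 ]
[270.84924 273.0183 ] [ 0.3835 -0.0198  0.066 ]
```

```bash
python3 - <<'E'
from h import *
t=cv2.imread("pics/top0.png")
for a,b,n in(((238.7,211.4),(271,171.7),"knob"),((298.6,231.6),(246.1,159.3),"tab")):
    p,g=cross(a,b); print(n,p.round(4),"gap",round(g,4))
# tops of knob and tab at both views: top face centre
print("knob topface",plane("top",(238.9,211.0),.146).round(4),plane("scene",(270.5,167.6),.148).round(4))
# bar direction from top
A=plane("top",(238.7+10*np.sin(np.radians(17.1)),211.4-10*np.cos(np.radians(17.1))),.147);B=plane("top",(238.7-10*np.sin(np.radians(17.1)),211.4+10*np.cos(np.radians(17.1))),.147)
print("bar yaw",np.degrees(np.arctan2(*(A-B)[[1,0]])),np.linalg.norm(A-B))
c=np.array([plane("top",q,.066)[:2] for q in [(182.77,246.03),(209.46,158.93),(297.54,185.92),(270.85,273.02)]])
print("deck",c.mean(0),[np.degrees(np.arctan2(*(c[j]-c[i])[::-1])) for i,j in((0,1),(3,2),(1,2),(0,3))])
# wheel/hub: bright low-sat hub disc
hsv=cv2.cvtColor(t,cv2.COLOR_BGR2HSV); m=((hsv[:,:,1]<40)&(hsv[:,:,2]>115)).astype(np.uint8); m2=np.zeros_like(m); m2[190:237,215:264]=m[190:237,215:264]
m2=cv2.morphologyEx(m2,cv2.MORPH_OPEN,np.ones((5,5))); n,l,st,ce=cv2.connectedComponentsWithStats(m2); k=1+st[1:,4].argmax(); cs,_=cv2.findContours((l==k).astype(np.uint8),0,1); (x,y),r=cv2.minEnclosingCircle(cs[0]);print("hub px",x,y,r,st[k]);print(plane("top",(x,y),.101))
print("tabtop",plane("top",(299.7,231),.116))
# parts sizes: non-wood px inside pockets
z=cv2.resize(t[155:280,175:315],None,fx=5,fy=5,interpolation=cv2.INTER_CUBIC); hz=cv2.cvtColor(z,cv2.COLOR_BGR2HSV)
out=cv2.convertScaleAbs(z[150:420,60:420],alpha=1.6); cv2.imwrite("pics/parts.png",cv2.resize(z[80:420,90:420],None,fx=1.7,fy=1.7))
E
```

```text
knob [0.5322 0.0609 0.1365] gap 0.0013
tab [ 0.4872 -0.0909  0.0932] gap 0.0007
knob topface [0.5322 0.0594 0.146 ] [0.5295 0.057  0.148 ]
bar yaw -16.47024314497787 0.04950645327835754
deck [0.5336708  0.06051973] [np.float64(-15.371136177193197), np.float64(-17.557458920470232), np.float64(-107.58544815673139), np.float64(-106.77363919826193)]
hub px 243.82000732421875 213.75332641601562 23.309892654418945 [221 195  43  38 999]
[0.53196543 0.049195   0.101     ]
tabtop [ 0.48605013 -0.09163329  0.116     ]
```

View pics/parts.png

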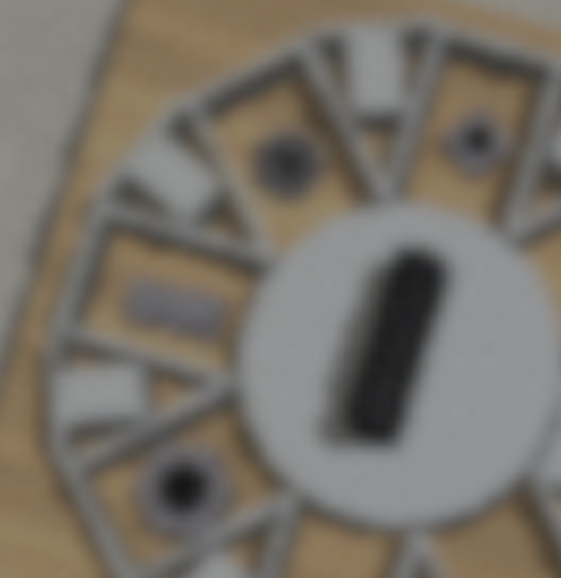

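Pocket 3 clearly holds the largest, holed part, which is the hexagon nut, so 3 clicks are needed. The axis is at about (0.532, 0.060), and the tab measures 0.158 m from it as it should. The dispenser yaw is about -16.6°. Moving over the knob now.

```bash
python3 -m jog '[{"dx":0.0286,"dy":0.048,"wz":-3.05},{"dx":0.0286,"dy":0.048,"wz":-3.05},{"dx":0.0286,"dy":0.048,"wz":-3.05},{"dx":0.0286,"dy":0.048,"wz":-3.05},{"dx":0.0286,"dy":0.048,"wz":-3.05},{"dx":0.0286,"dy":0.048,"wz":-3.05},{"dx":0.0286,"dy":0.048,"wz":-3.05},{"dx":0.0286,"dy":0.048,"wz":-3.05},{"dx":0.0286,"dy":0.048,"wz":-3.05},{"dx":0.0286,"dy":0.048,"wz":-3.05},{"dx":0.0286,"dy":0.048,"wz":-3.05},{"dx":0.0286,"dy":0.048,"wz":-3.05,"hand":0.06}]' 30; python3 -m jog '[{"dz":0}]'
```

```text
$[0]: bad value
$[0]: bad value
```

```bash
python3 -m jog '[{"wx":0,"wy":0,"wz":0,"dx":0,"dy":0,"dz":0.001,"hand":0.094}]'
```

```text
time_s: 0.22
ee_pos: [0.189, -0.5164, 0.2061]
orientation: [[0.939, 0.344, -0.0], [0.344, -0.939, 0.001], [0.0, -0.001, -1.0]]
force: [-0.8, -0.5, 0.5]
width: 0.999
```

All keys are required.

```bash
python3 -m jog '[{"wx":0,"wy":0,"wz":-3.05,"dx":0.0286,"dy":0.048,"dz":0,"hand":0.06},{"wx":0,"wy":0,"wz":-3.05,"dx":0.0286,"dy":0.048,"dz":0,"hand":0.06},{"wx":0,"wy":0,"wz":-3.05,"dx":0.0286,"dy":0.048,"dz":0,"hand":0.06},{"wx":0,"wy":0,"wz":-3.05,"dx":0.0286,"dy":0.048,"dz":0,"hand":0.06},{"wx":0,"wy":0,"wz":-3.05,"dx":0.0286,"dy":0.048,"dz":0,"hand":0.06},{"wx":0,"wy":0,"wz":-3.05,"dx":0.0286,"dy":0.048,"dz":0,"hand":0.06},{"wx":0,"wy":0,"wz":-3.05,"dx":0.0286,"dy":0.048,"dz":0,"hand":0.06},{"wx":0,"wy":0,"wz":-3.05,"dx":0.0286,"dy":0.048,"dz":0,"hand":0.06},{"wx":0,"wy":0,"wz":-3.05,"dx":0.0286,"dy":0.048,"dz":0,"hand":0.06},{"wx":0,"wy":0,"wz":-3.05,"dx":0.0286,"dy":0.048,"dz":0,"hand":0.06},{"wx":0,"wy":0,"wz":-3.05,"dx":0.0286,"dy":0.048,"dz":0,"hand":0.06},{"wx":0,"wy":0,"wz":-3.05,"dx":0.0286,"dy":0.048,"dz":0,"hand":0.06}]' 30; python3 -m jog '[{"wx":0,"wy":0,"wz":0,"dx":0,"dy":0,"dz":0,"hand":0.06},{"wx":0,"wy":0,"wz":0,"dx":0,"dy":0,"dz":0,"hand":0.06}]'
```

```text
time_s: 1.72
ee_pos: [0.5329, 0.0613, 0.2065]
orientation: [[0.958, -0.286, 0.0], [-0.286, -0.958, -0.0], [0.0, -0.0, -1.0]]
force: [0.8, -0.6, 0.2]
width: 0.635
time_s: 1.98
ee_pos: [0.5318, 0.0591, 0.2062]
orientation: [[0.959, -0.283, -0.001], [-0.283, -0.959, -0.0], [-0.001, 0.0, -1.0]]
force: [-0.8, 0.2, -0.5]
width: 0.641
```

```bash
python3 -m jog '[{"wx":0,"wy":0,"wz":0,"dx":0,"dy":0,"dz":-0.03,"hand":0.06},{"wx":0,"wy":0,"wz":0,"dx":0,"dy":0,"dz":-0.03,"hand":0.06},{"wx":0,"wy":0,"wz":0,"dx":0,"dy":0,"dz":-0.02,"hand":0.06},{"wx":0,"wy":0,"wz":0,"dx":0,"dy":0,"dz":-0.01,"hand":0.06},{"wx":0,"wy":0,"wz":0,"dx":0,"dy":0.001,"dz":0,"hand":0.06}]' 30; python3 -m jog '[{"wx":0,"wy":0,"wz":0,"dx":0,"dy":0,"dz":0,"hand":0.0},{"wx":0,"wy":0,"wz":0,"dx":0,"dy":0,"dz":0,"hand":0.0},{"wx":0,"wy":0,"wz":0,"dx":0,"dy":0,"dz":0,"hand":0.0},{"wx":0,"wy":0,"wz":0,"dx":0,"dy":0,"dz":0,"hand":0.0},{"wx":0,"wy":0,"wz":0,"dx":0,"dy":0,"dz":0,"hand":0.0},{"wx":0,"wy":0,"wz":0,"dx":0,"dy":0,"dz":0,"hand":0.0}]' 30
python3 - <<'E'
from h import *
import cv2
for n,r in(("top",(155,280,175,315)),("scene",(110,245,185,335))):
    i=vision.capture(n)[r[0]:r[1],r[2]:r[3],::-1]; cv2.imwrite(f"pics/{n}1.png",cv2.resize(cv2.convertScaleAbs(i,alpha=1.6),None,fx=4,fy=4))
E
```

```text
time_s: 2.6
ee_pos: [0.532, 0.0598, 0.1165]
orientation: [[0.959, -0.285, -0.0], [-0.285, -0.959, -0.0], [-0.0, 0.0, -1.0]]
force: [-0.4, -0.0, -0.3]
width: 0.64
time_s: 3.35
ee_pos: [0.5321, 0.0604, 0.1165]
orientation: [[0.959, -0.284, -0.0], [-0.284, -0.959, -0.0], [-0.0, 0.0, -1.0]]
force: [-1.0, -1.7, 1.0]
width: 0.167
```

View pics/scene1.png

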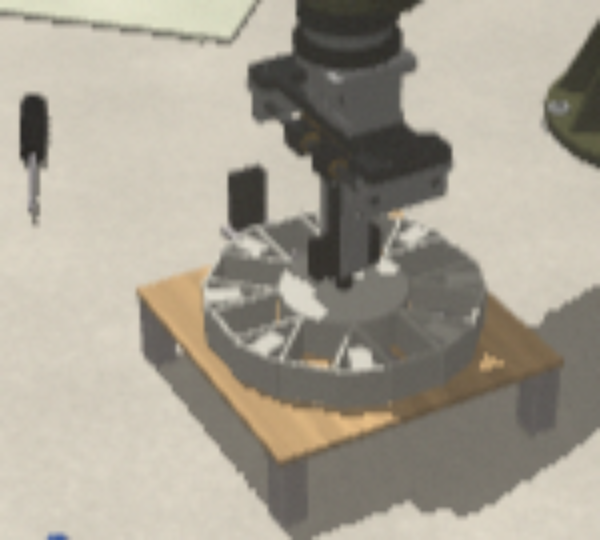

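The scene picture shows the fingers on the bar, and the opening of 15.7 mm matches the 16 mm bar. Turning one click at a firmer grip.

```bash
python3 -m jog '[{"wx":0,"wy":0,"wz":0,"dx":0,"dy":0,"dz":0,"hand":0.0},{"wx":0,"wy":0,"wz":7.5,"dx":0,"dy":0,"dz":0,"hand":0.0},{"wx":0,"wy":0,"wz":7.5,"dx":0,"dy":0,"dz":0,"hand":0.0},{"wx":0,"wy":0,"wz":7.5,"dx":0,"dy":0,"dz":0,"hand":0.0},{"wx":0,"wy":0,"wz":7.5,"dx":0,"dy":0,"dz":0,"hand":0.0},{"wx":0,"wy":0,"wz":7.5,"dx":0,"dy":0,"dz":0,"hand":0.0},{"wx":0,"wy":0,"wz":7.5,"dx":0,"dy":0,"dz":0,"hand":0.0},{"wx":0,"wy":0,"wz":0,"dx":0,"dy":0,"dz":0,"hand":0.0},{"wx":0,"wy":0,"wz":0,"dx":0,"dy":0,"dz":0,"hand":0.0}]' 60
python3 - <<'E'
from h import *
from station import arm
o=arm.get_obs(); print(o["ft_torque"],o["joint_positions"])
for n,r in(("top",(155,280,175,315)),("scene",(110,245,185,335))):
    i=vision.capture(n)[r[0]:r[1],r[2]:r[3],::-1]; cv2.imwrite(f"pics/{n}2.png",cv2.resize(cv2.convertScaleAbs(i,alpha=1.6),None,fx=4,fy=4))
E
```

```text
time_s: 4.58
ee_pos: [0.5322, 0.0601, 0.1165]
orientation: [[0.879, 0.477, -0.0], [0.477, -0.879, -0.001], [-0.0, 0.0, -1.0]]
force: [-1.5, -4.6, 1.8]
width: 0.165
[-0.84106271  0.23825246  0.01476392] [ 2.54317204e+00  2.05726429e+01  9.51755007e+01 -3.70010610e-02
  6.42557355e+01  6.40631938e+01]
```

View pics/scene2.png

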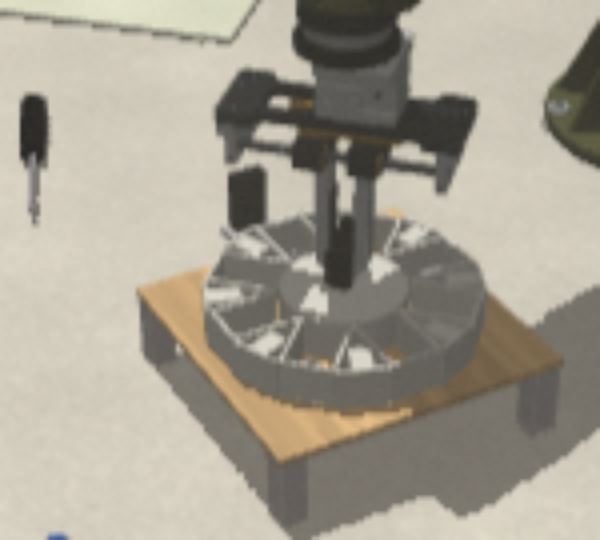

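View pics/top2.png

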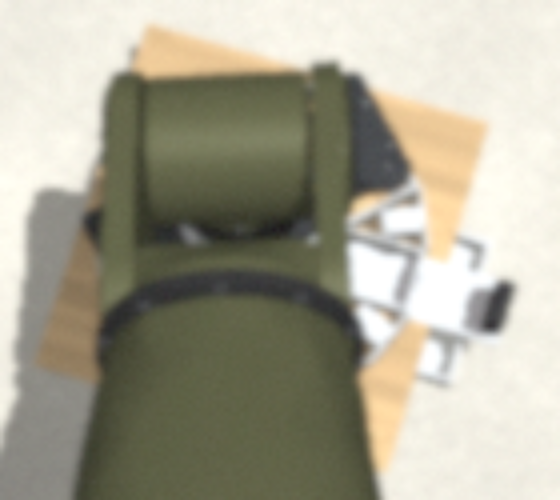

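The bar has turned with the gripper by 45° (yaw -16.5° to 28.5°), and the moment about z is near zero, so the wheel sits in its click. Now I'll release, wait and take a fresh hold.

```bash
python3 -m jog '[{"wx":0,"wy":0,"wz":0,"dx":0,"dy":0,"dz":0,"hand":0.05},{"wx":0,"wy":0,"wz":0,"dx":0,"dy":0,"dz":0,"hand":0.05},{"wx":0,"wy":0,"wz":0,"dx":0,"dy":0,"dz":0,"hand":0.05},{"wx":0,"wy":0,"wz":0,"dx":0,"dy":0,"dz":0,"hand":0.05},{"wx":0,"wy":0,"wz":0,"dx":0,"dy":0,"dz":0,"hand":0.05},{"wx":0,"wy":0,"wz":0,"dx":0,"dy":0,"dz":0,"hand":0.05},{"wx":0,"wy":0,"wz":0,"dx":0,"dy":0,"dz":0,"hand":0.05},{"wx":0,"wy":0,"wz":0,"dx":0,"dy":0,"dz":0,"hand":0.05}]' 60
python3 - <<'E'
from h import *
for n,r in(("scene",(110,245,185,335)),):
    i=vision.capture(n)[r[0]:r[1],r[2]:r[3],::-1]; cv2.imwrite(f"pics/{n}3.png",cv2.resize(cv2.convertScaleAbs(i,alpha=1.6),None,fx=4,fy=4))
E
python3 -m jog '[{"wx":0,"wy":0,"wz":0,"dx":0,"dy":0,"dz":0,"hand":0.0},{"wx":0,"wy":0,"wz":0,"dx":0,"dy":0,"dz":0,"hand":0.0},{"wx":0,"wy":0,"wz":0,"dx":0,"dy":0,"dz":0,"hand":0.0},{"wx":0,"wy":0,"wz":0,"dx":0,"dy":0,"dz":0,"hand":0.0},{"wx":0,"wy":0,"wz":0,"dx":0,"dy":0,"dz":0,"hand":0.0},{"wx":0,"wy":0,"wz":0,"dx":0,"dy":0,"dz":0,"hand":0.0},{"wx":0,"wy":0,"wz":0,"dx":0,"dy":0,"dz":0,"hand":0.0}]' 60
```

```text
time_s: 5.68
ee_pos: [0.5322, 0.0605, 0.1165]
orientation: [[0.879, 0.477, 0.0], [0.477, -0.879, -0.0], [0.0, 0.0, -1.0]]
force: [-0.2, -0.5, 0.4]
width: 0.535
time_s: 6.6
ee_pos: [0.5324, 0.0602, 0.1165]
orientation: [[0.879, 0.477, 0.0], [0.477, -0.879, -0.0], [0.0, 0.001, -1.0]]
force: [4.0, -3.1, -1.3]
width: 0.165
```

View pics/scene3.png

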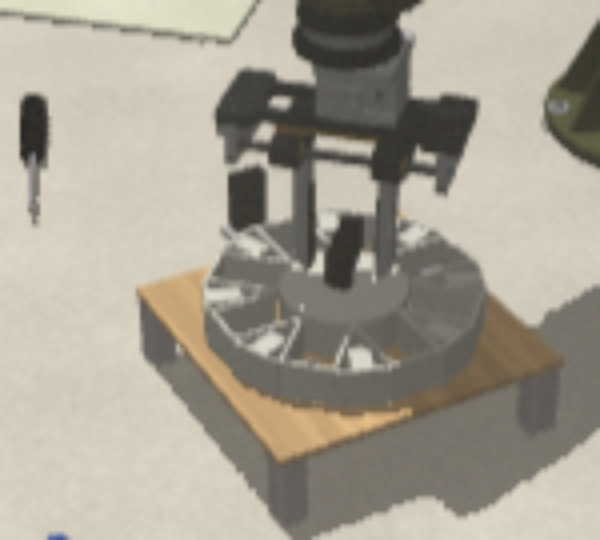

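With the fingers open, the bar stayed at the new angle. Regripped, so on to the second click, then release and regrip.

```bash
python3 -m jog '[{"wx":0,"wy":0,"wz":7.5,"dx":0,"dy":0,"dz":0,"hand":0.0},{"wx":0,"wy":0,"wz":7.5,"dx":0,"dy":0,"dz":0,"hand":0.0},{"wx":0,"wy":0,"wz":7.5,"dx":0,"dy":0,"dz":0,"hand":0.0},{"wx":0,"wy":0,"wz":7.5,"dx":0,"dy":0,"dz":0,"hand":0.0},{"wx":0,"wy":0,"wz":7.5,"dx":0,"dy":0,"dz":0,"hand":0.0},{"wx":0,"wy":0,"wz":7.5,"dx":0,"dy":0,"dz":0,"hand":0.0},{"wx":0,"wy":0,"wz":0,"dx":0,"dy":0,"dz":0,"hand":0.0},{"wx":0,"wy":0,"wz":0,"dx":0,"dy":0,"dz":0,"hand":0.0},{"wx":0,"wy":0,"wz":0,"dx":0,"dy":0,"dz":0,"hand":0.0}]' 60
python3 -c "
from station import arm;print(arm.get_obs()['ft_torque'])"
python3 -m jog '[{"wx":0,"wy":0,"wz":0,"dx":0,"dy":0,"dz":0,"hand":0.05},{"wx":0,"wy":0,"wz":0,"dx":0,"dy":0,"dz":0,"hand":0.05},{"wx":0,"wy":0,"wz":0,"dx":0,"dy":0,"dz":0,"hand":0.05},{"wx":0,"wy":0,"wz":0,"dx":0,"dy":0,"dz":0,"hand":0.05},{"wx":0,"wy":0,"wz":0,"dx":0,"dy":0,"dz":0,"hand":0.05},{"wx":0,"wy":0,"wz":0,"dx":0,"dy":0,"dz":0,"hand":0.05},{"wx":0,"wy":0,"wz":0,"dx":0,"dy":0,"dz":0,"hand":0.05},{"wx":0,"wy":0,"wz":0,"dx":0,"dy":0,"dz":0,"hand":0.05}]' 60
python3 - <<'E'
from h import *
for n,r in(("scene",(110,245,185,335)),):
    i=vision.capture(n)[r[0]:r[1],r[2]:r[3],::-1]; cv2.imwrite(f"pics/{n}4.png",cv2.resize(cv2.convertScaleAbs(i,alpha=1.6),None,fx=4,fy=4))
E
```

```text
time_s: 7.72
ee_pos: [0.5325, 0.0602, 0.1165]
orientation: [[0.284, 0.959, 0.001], [0.959, -0.284, -0.0], [-0.0, 0.001, -1.0]]
force: [3.9, -4.3, -0.6]
width: 0.166
[-0.80430657 -0.60599183 -0.07002779]
time_s: 8.72
ee_pos: [0.5322, 0.0605, 0.1165]
orientation: [[0.284, 0.959, 0.0], [0.959, -0.284, -0.0], [-0.0, 0.0, -1.0]]
force: [0.4, 0.1, 0.2]
width: 0.534
```

View pics/scene4.png

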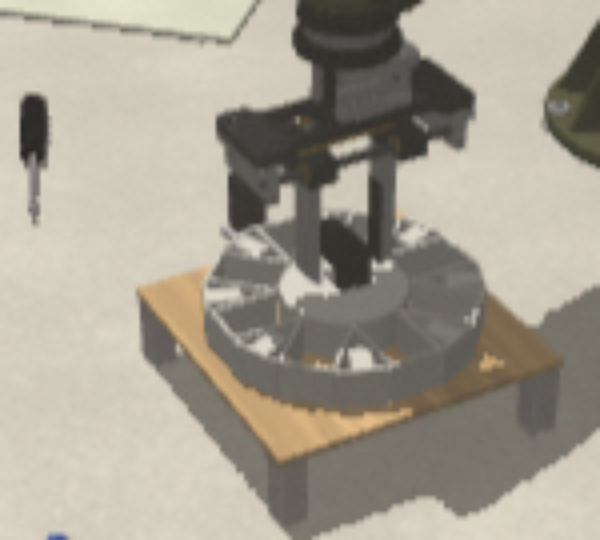

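The bar has turned another 45° and stays put once released. Third click: regrip, turn, release and lift.

```bash

python3 -m jog '[{"wx":0,"wy":0,"wz":0,"dx":0,"dy":0,"dz":0,"hand":0.0},{"wx":0,"wy":0,"wz":0,"dx":0,"dy":0,"dz":0,"hand":0.0},{"wx":0,"wy":0,"wz":0,"dx":0,"dy":0,"dz":0,"hand":0.0},{"wx":0,"wy":0,"wz":0,"dx":0,"dy":0,"dz":0,"hand":0.0},{"wx":0,"wy":0,"wz":0,"dx":0,"dy":0,"dz":0,"hand":0.0},{"wx":0,"wy":0,"wz":0,"dx":0,"dy":0,"dz":0,"hand":0.0},{"wx":0,"wy":0,"wz":0,"dx":0,"dy":0,"dz":0,"hand":0.0}]' 60
python3 -m jog '[{"wx":0,"wy":0,"wz":7.5,"dx":0,"dy":0,"dz":0,"hand":0.0},{"wx":0,"wy":0,"wz":7.5,"dx":0,"dy":0,"dz":0,"hand":0.0},{"wx":0,"wy":0,"wz":7.5,"dx":0,"dy":0,"dz":0,"hand":0.0},{"wx":0,"wy":0,"wz":7.5,"dx":0,"dy":0,"dz":0,"hand":0.0},{"wx":0,"wy":0,"wz":7.5,"dx":0,"dy":0,"dz":0,"hand":0.0},{"wx":0,"wy":0,"wz":7.5,"dx":0,"dy":0,"dz":0,"hand":0.0},{"wx":0,"wy":0,"wz":0,"dx":0,"dy":0,"dz":0,"hand":0.0},{"wx":0,"wy":0,"wz":0,"dx":0,"dy":0,"dz":0,"hand":0.0},{"wx":0,"wy":0,"wz":0,"dx":0,"dy":0,"dz":0,"hand":0.0}]' 60
python3 -c "
from station import arm;print(arm.get_obs()['ft_torque'])"
python3 -m jog '[{"wx":0,"wy":0,"wz":0,"dx":0,"dy":0,"dz":0,"hand":0.05},{"wx":0,"wy":0,"wz":0,"dx":0,"dy":0,"dz":0,"hand":0.05},{"wx":0,"wy":0,"wz":0,"dx":0,"dy":0,"dz":0,"hand":0.05},{"wx":0,"wy":0,"wz":0,"dx":0,"dy":0,"dz":0,"hand":0.05},{"wx":0,"wy":0,"wz":0,"dx":0,"dy":0,"dz":0,"hand":0.05},{"wx":0,"wy":0,"wz":0,"dx":0,"dy":0,"dz":0,"hand":0.05},{"wx":0,"wy":0,"wz":0,"dx":0,"dy":0,"dz":0.02,"hand":0.05},{"wx":0,"wy":0,"wz":0,"dx":0,"dy":0,"dz":0.03,"hand":0.05},{"wx":0,"wy":0,"wz":0,"dx":0,"dy":0,"dz":0.03,"hand":0.05},{"wx":0,"wy":0,"wz":0,"dx":0,"dy":0,"dz":0,"hand":0.05},{"wx":0,"wy":0,"wz":0,"dx":0,"dy":0,"dz":0,"hand":0.05}]' 60
python3 - <<'E'
from h import *
for n,r in(("scene",(110,245,185,335)),("top",(155,280,175,315))):
    i=vision.capture(n)[r[0]:r[1],r[2]:r[3],::-1]; cv2.imwrite(f"pics/{n}5.png",cv2.resize(cv2.convertScaleAbs(i,alpha=1.6),None,fx=4,fy=4))
E
```

```text
time_s: 9.65
ee_pos: [0.5325, 0.0604, 0.1165]
orientation: [[0.284, 0.959, 0.001], [0.959, -0.284, -0.0], [0.0, 0.001, -1.0]]
force: [5.9, -1.0, -2.6]
width: 0.162
time_s: 10.78
ee_pos: [0.5323, 0.0604, 0.1165]
orientation: [[-0.475, 0.88, 0.0], [0.88, 0.475, -0.0], [-0.0, 0.0, -1.0]]
force: [5.2, -1.4, -3.1]
width: 0.168
[-0.21406503 -1.0024405  -0.0135366 ]
time_s: 12.15
ee_pos: [0.5319, 0.0605, 0.1955]
orientation: [[-0.477, 0.879, -0.001], [0.879, 0.477, -0.0], [0.001, -0.001, -1.0]]
force: [0.7, 0.4, 0.1]
width: 0.531
```

View pics/scene5.png

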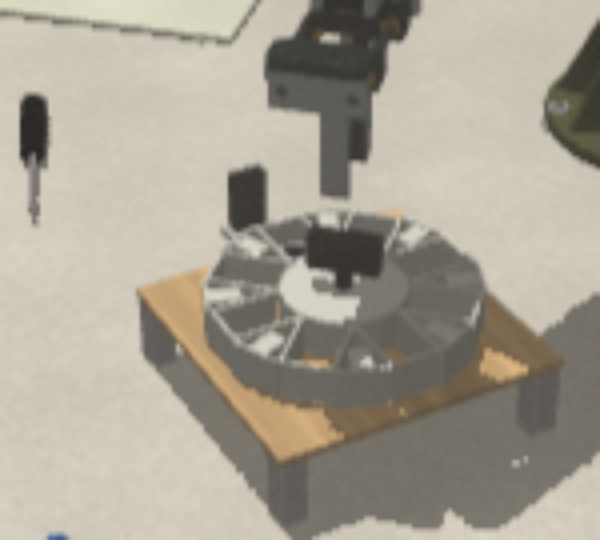

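View pics/top5.png

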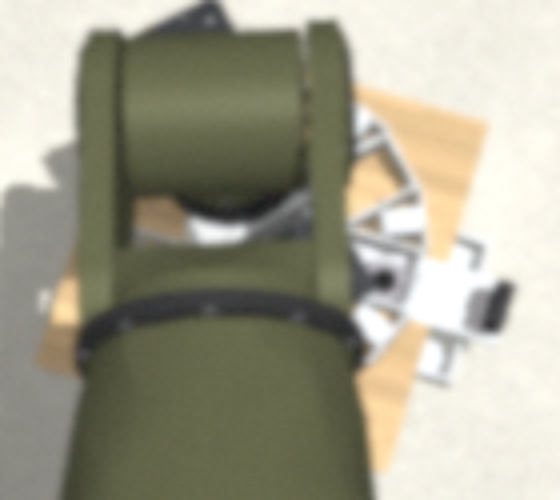

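The top view shows the holed nut in the pocket over the gate at (382,278), and scene shows the bar aligned after the third click. Moving over the tab at height.

```bash

python3 -m jog '[{"wx":0,"wy":0,"wz":7.5,"dx":-0.0075,"dy":-0.02525,"dz":0,"hand":0.04},{"wx":0,"wy":0,"wz":7.5,"dx":-0.0075,"dy":-0.02525,"dz":0,"hand":0.04},{"wx":0,"wy":0,"wz":7.5,"dx":-0.0075,"dy":-0.02525,"dz":0,"hand":0.04},{"wx":0,"wy":0,"wz":7.5,"dx":-0.0075,"dy":-0.02525,"dz":0,"hand":0.04},{"wx":0,"wy":0,"wz":7.5,"dx":-0.0075,"dy":-0.02525,"dz":0,"hand":0.04},{"wx":0,"wy":0,"wz":7.5,"dx":-0.0075,"dy":-0.02525,"dz":0,"hand":0.04},{"wx":0,"wy":0,"wz":0,"dx":0,"dy":0,"dz":0,"hand":0.04},{"wx":0,"wy":0,"wz":0,"dx":0,"dy":0,"dz":0,"hand":0.04}]' 60
python3 - <<'E'
from h import *
for n,r in(("scene",(110,245,185,335)),("top",(155,280,175,315))):
    f=vision.capture(n)[:,:,::-1]; cv2.imwrite(f"pics/{n}6f.png",f); i=f[r[0]:r[1],r[2]:r[3]]; cv2.imwrite(f"pics/{n}6.png",cv2.resize(cv2.convertScaleAbs(i,alpha=1.6),None,fx=4,fy=4))
E
```

```text
time_s: 13.25
ee_pos: [0.4872, -0.0905, 0.196]
orientation: [[-0.958, 0.286, -0.001], [0.286, 0.958, 0.0], [0.001, 0.0, -1.0]]
force: [0.1, 0.3, -0.4]
width: 0.425
```

View pics/scene6.png

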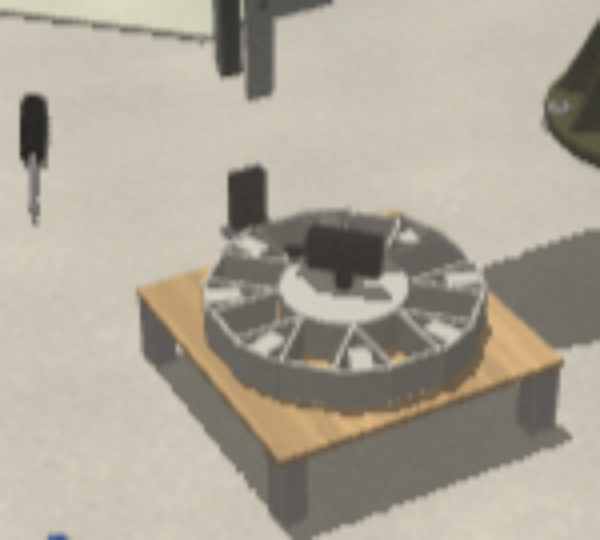

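View pics/top6.png

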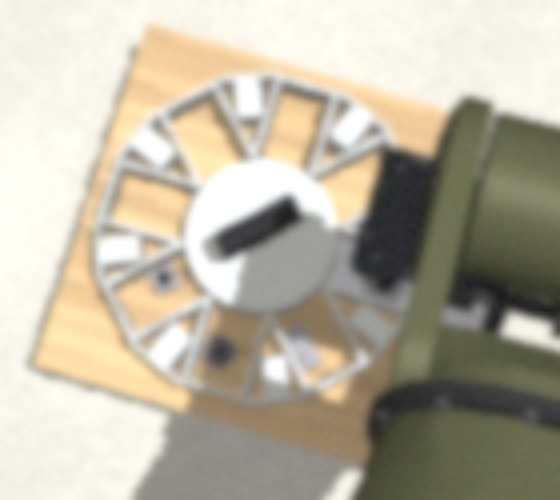

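Top shows the T-nut one pocket before the gate, then the bearing, then the square part, so the nut is over the gate and the wheel is clicked in. Next is the descent onto the tab and the grip.

```bash

python3 -m jog '[{"wx":0,"wy":0,"wz":0,"dx":0,"dy":0,"dz":-0.035,"hand":0.04},{"wx":0,"wy":0,"wz":0,"dx":0,"dy":0,"dz":-0.025,"hand":0.04},{"wx":0,"wy":0,"wz":0,"dx":0,"dy":0,"dz":-0.02,"hand":0.04},{"wx":0,"wy":0,"wz":0,"dx":0,"dy":0,"dz":0,"hand":0.04}]' 30
python3 - <<'E'
from h import *
i=vision.capture("scene")[:,:,::-1][130:190,215:285]; cv2.imwrite("pics/s7.png",cv2.resize(cv2.convertScaleAbs(i,alpha=1.6),None,fx=8,fy=8))
E
```

```text
time_s: 13.85
ee_pos: [0.4867, -0.0902, 0.1154]
orientation: [[-0.959, 0.284, -0.002], [0.284, 0.959, 0.001], [0.003, -0.0, -1.0]]
force: [-0.3, 0.0, -0.8]
width: 0.428
```

View pics/s7.png

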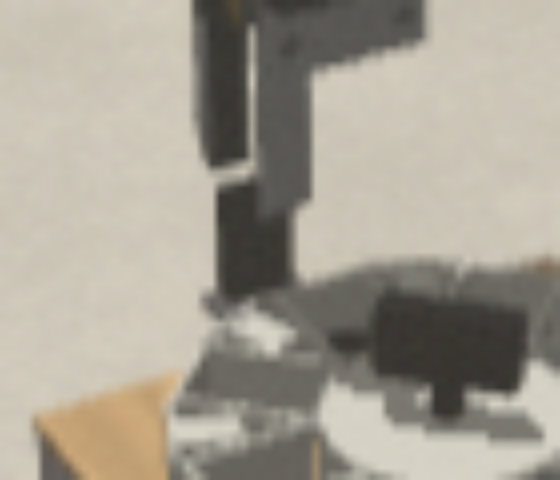

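The fingers straddle the tab. Descending and gripping.

```bash

python3 -m jog '[{"wx":0,"wy":0,"wz":0,"dx":0,"dy":0,"dz":-0.018,"hand":0.04},{"wx":0,"wy":0,"wz":0,"dx":0,"dy":0,"dz":-0.015,"hand":0.04},{"wx":0,"wy":0,"wz":0,"dx":0,"dy":0,"dz":0,"hand":0.04},{"wx":0,"wy":0,"wz":0,"dx":0,"dy":0,"dz":0,"hand":0.0},{"wx":0,"wy":0,"wz":0,"dx":0,"dy":0,"dz":0,"hand":0.0},{"wx":0,"wy":0,"wz":0,"dx":0,"dy":0,"dz":0,"hand":0.0},{"wx":0,"wy":0,"wz":0,"dx":0,"dy":0,"dz":0,"hand":0.0},{"wx":0,"wy":0,"wz":0,"dx":0,"dy":0,"dz":0,"hand":0.0},{"wx":0,"wy":0,"wz":0,"dx":0,"dy":0,"dz":0,"hand":0.0}]' 30
```

```text
time_s: 15.02
ee_pos: [0.4874, -0.0911, 0.0837]
orientation: [[-0.959, 0.284, 0.001], [0.284, 0.959, -0.0], [-0.001, -0.0, -1.0]]
force: [-0.9, -1.4, 5.5]
width: 0.126
```

```bash

python3 -m jog '[{"wx":0,"wy":0,"wz":0,"dx":-0.0023,"dy":-0.0077,"dz":0,"hand":0.0},{"wx":0,"wy":0,"wz":0,"dx":-0.0023,"dy":-0.0077,"dz":0,"hand":0.0},{"wx":0,"wy":0,"wz":0,"dx":-0.0023,"dy":-0.0077,"dz":0,"hand":0.0},{"wx":0,"wy":0,"wz":0,"dx":-0.0023,"dy":-0.0077,"dz":0,"hand":0.0},{"wx":0,"wy":0,"wz":0,"dx":-0.0023,"dy":-0.0077,"dz":0,"hand":0.0},{"wx":0,"wy":0,"wz":0,"dx":-0.0023,"dy":-0.0077,"dz":0,"hand":0.0},{"wx":0,"wy":0,"wz":0,"dx":-0.0023,"dy":-0.0077,"dz":0,"hand":0.0},{"wx":0,"wy":0,"wz":0,"dx":-0.0023,"dy":-0.0077,"dz":0,"hand":0.0},{"wx":0,"wy":0,"wz":0,"dx":0,"dy":0,"dz":0,"hand":0.0},{"wx":0,"wy":0,"wz":0,"dx":0,"dy":0,"dz":0,"hand":0.0}]' 30
python3 - <<'E'
from h import *
for n,r in(("scene",(110,245,185,335)),("top",(155,280,175,315))):
    f=vision.capture(n)[:,:,::-1]; i=f[r[0]:r[1],r[2]:r[3]]; cv2.imwrite(f"pics/{n}8.png",cv2.resize(cv2.convertScaleAbs(i,alpha=1.6),None,fx=4,fy=4))
E
```

```text
time_s: 16.27
ee_pos: [0.4686, -0.1532, 0.0837]
orientation: [[-0.959, 0.284, -0.0], [0.284, 0.959, -0.001], [-0.0, -0.001, -1.0]]
force: [-4.7, -4.8, 6.6]
width: 0.125
```

View pics/scene8.png

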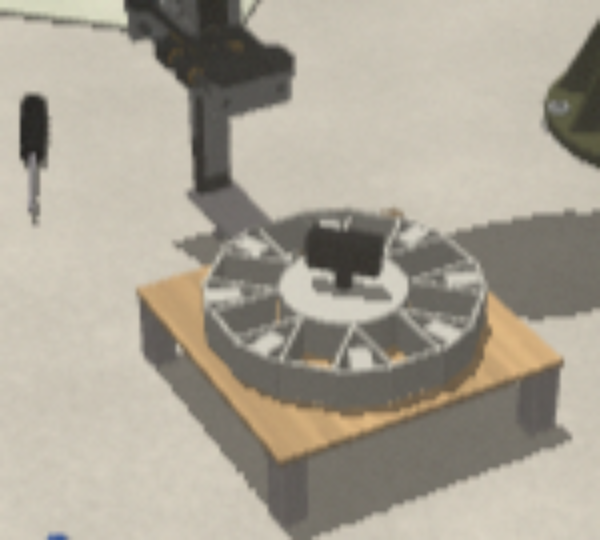

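View pics/top8.png

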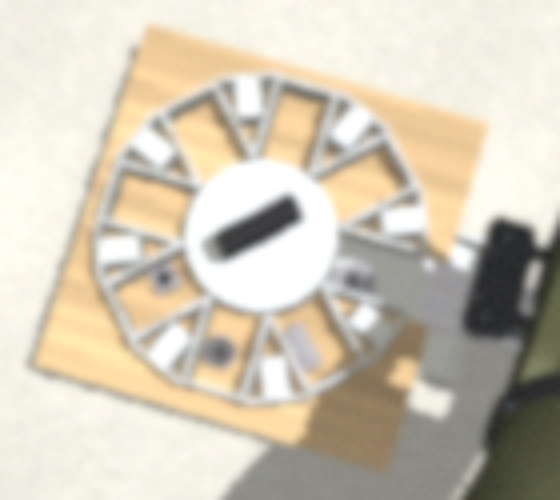

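```bash
python3 - <<'E'
from h import *
for z in(.012,.074): 
    p=plane("top",(263.75,223.9),z); d=p[:2]-[.5322,.0604]; print(z,p.round(4),"disp x,y",(d@[.959,-.284]).round(4),(d@[.284,.959]).round(4))
f=vision.capture("top")[:,:,::-1]; i=f[205:245,245:300]; cv2.imwrite("pics/t9.png",cv2.resize(cv2.convertScaleAbs(i,alpha=2.2),None,fx=13,fy=13,interpolation=cv2.INTER_CUBIC))
E
```

```text
0.012 [ 0.5169 -0.0018  0.012 ] disp x,y 0.003 -0.064
0.074 [ 0.5092 -0.0018  0.074 ] disp x,y -0.0044 -0.0661
```

View pics/t9.png

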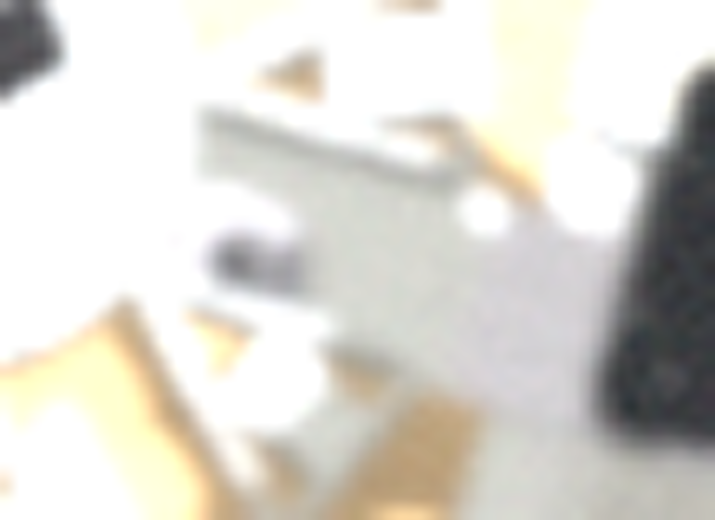

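```bash
python3 - <<'E'
from h import *
f=vision.capture("top")[:,:,::-1]; i=f[205:245,245:300]
a=cv2.resize(i,None,fx=12,fy=12,interpolation=cv2.INTER_NEAREST)
f=vision.capture("scene")[:,:,::-1]; j=f[150:190,230:285]; b=cv2.resize(cv2.convertScaleAbs(j,alpha=1.3),None,fx=12,fy=12,interpolation=cv2.INTER_NEAREST)
cv2.imwrite("pics/t10.png",a);cv2.imwrite("pics/s10.png",b)
E
```

```text
(no output)
```

View pics/t10.png

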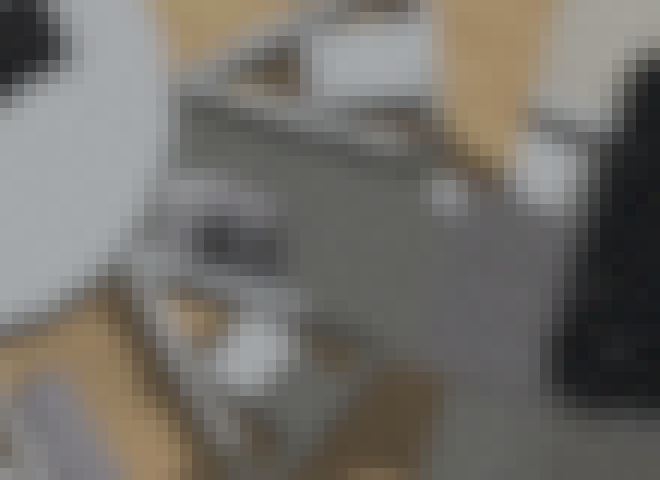

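View pics/s10.png

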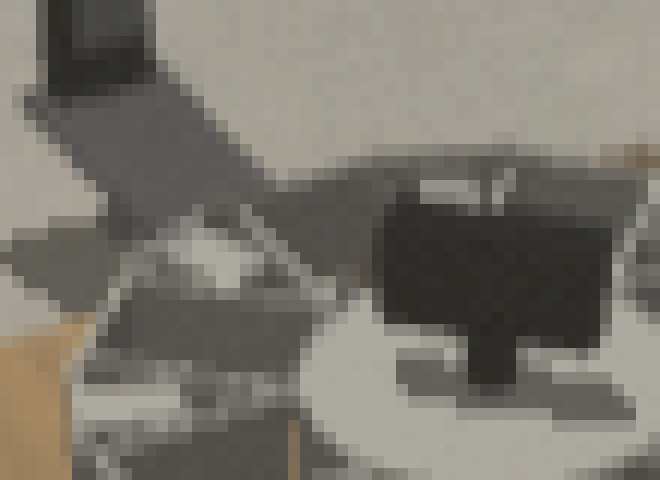

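In top the nut's hole is at px (264,224), with its lower half hidden by the near pocket wall. A part on the deck would lose only about 2 mm there. At floor height the same ray falls 3 mm off the chute's middle line. In scene the dark spot the nut made beside the knob is gone and wood shows instead. Both say it dropped. Pushing the gate home.

```bash

python3 -m jog '[{"wx":0,"wy":0,"wz":0,"dx":0.0023,"dy":0.0077,"dz":0,"hand":0.0},{"wx":0,"wy":0,"wz":0,"dx":0.0023,"dy":0.0077,"dz":0,"hand":0.0},{"wx":0,"wy":0,"wz":0,"dx":0.0023,"dy":0.0077,"dz":0,"hand":0.0},{"wx":0,"wy":0,"wz":0,"dx":0.0023,"dy":0.0077,"dz":0,"hand":0.0},{"wx":0,"wy":0,"wz":0,"dx":0.0023,"dy":0.0077,"dz":0,"hand":0.0},{"wx":0,"wy":0,"wz":0,"dx":0.0023,"dy":0.0077,"dz":0,"hand":0.0},{"wx":0,"wy":0,"wz":0,"dx":0.0023,"dy":0.0077,"dz":0,"hand":0.0},{"wx":0,"wy":0,"wz":0,"dx":0.0023,"dy":0.0077,"dz":0,"hand":0.0},{"wx":0,"wy":0,"wz":0,"dx":0.0003,"dy":0.001,"dz":0,"hand":0.0},{"wx":0,"wy":0,"wz":0,"dx":0,"dy":0,"dz":0,"hand":0.0},{"wx":0,"wy":0,"wz":0,"dx":0,"dy":0,"dz":0,"hand":0.0}]' 30
```

```text
time_s: 17.9
ee_pos: [0.4874, -0.0911, 0.0838]
orientation: [[-0.959, 0.284, -0.0], [0.284, 0.959, -0.002], [-0.0, -0.001, -1.0]]
force: [-4.6, -10.3, 5.7]
width: 0.127
```

The TCP is exactly back at the home grip pose, with about 11 N against the stop. Letting go, lifting and backing off for a look.

```bash

python3 -m jog '[{"wx":0,"wy":0,"wz":0,"dx":0,"dy":0,"dz":0,"hand":0.04},{"wx":0,"wy":0,"wz":0,"dx":0,"dy":0,"dz":0,"hand":0.04},{"wx":0,"wy":0,"wz":0,"dx":0,"dy":0,"dz":0,"hand":0.04},{"wx":0,"wy":0,"wz":0,"dx":0,"dy":0,"dz":0,"hand":0.04},{"wx":0,"wy":0,"wz":0,"dx":0,"dy":0,"dz":0.02,"hand":0.04},{"wx":0,"wy":0,"wz":0,"dx":0,"dy":0,"dz":0.04,"hand":0.04},{"wx":0,"wy":0,"wz":0,"dx":0,"dy":0,"dz":0.05,"hand":0.04},{"wx":0,"wy":0,"wz":0,"dx":-0.02,"dy":-0.05,"dz":0.02,"hand":0.04},{"wx":0,"wy":0,"wz":0,"dx":-0.02,"dy":-0.05,"dz":0,"hand":0.04},{"wx":0,"wy":0,"wz":0,"dx":-0.02,"dy":-0.05,"dz":0,"hand":0.04},{"wx":0,"wy":0,"wz":0,"dx":-0.02,"dy":-0.05,"dz":0,"hand":0.04},{"wx":0,"wy":0,"wz":0,"dx":0,"dy":0,"dz":0,"hand":0.04}]' 30
python3 - <<'E'
from h import *
for n,r in(("scene",(110,245,185,335)),("top",(155,280,175,315))):
    f=vision.capture(n)[:,:,::-1]; cv2.imwrite(f"pics/{n}11f.png",f); i=f[r[0]:r[1],r[2]:r[3]]; cv2.imwrite(f"pics/{n}11.png",cv2.resize(cv2.convertScaleAbs(i,alpha=1.6),None,fx=4,fy=4))
E
```

```text
time_s: 19.4
ee_pos: [0.4062, -0.2923, 0.2132]
orientation: [[-0.958, 0.288, -0.0], [0.288, 0.958, 0.0], [0.0, -0.0, -1.0]]
force: [0.1, 1.1, 1.0]
width: 0.424
```

View pics/scene11f.png

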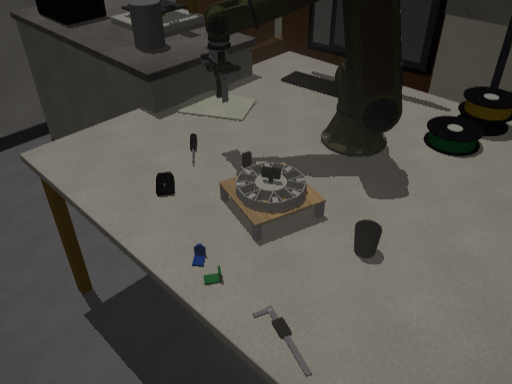

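View pics/top11.png

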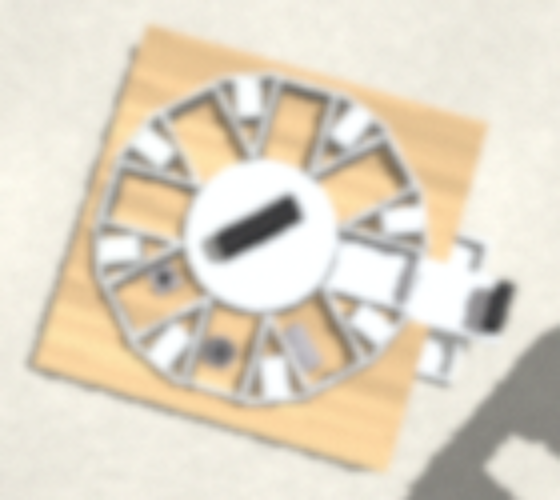

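The gate pocket is empty, the gate looks shut, the three other parts are in their pockets and the bystanders look unmoved. One last numeric check on the gate, then hand in.

```bash
python3 - <<'E'
from h import *
from station import arm
for k in("0","11f"):
    t=cv2.imread(f"pics/top{k}.png");s=cv2.imread(f"pics/scene{k}.png")
    print([(b[0],b[1]) for b in blobs(t,(290,220,310,245),50,8)+blobs(s,(235,145,256,175),45,8)])
    print([(b[0],b[1]) for b in blobs(t,(330,135,390,185),45,30)+blobs(t,(95,205,145,250),40,30)+blobs(t,(395,225,445,265),50,30)])
arm.hand_in()
E
```

```text
[(array([298.58, 231.67]), 33), (array([246.28, 159.11]), 115)]
[(array([358.63, 159.95]), 643), (array([118.26, 230.14]), 594), (array([419.1 , 246.92]), 287)]
[(array([298.5 , 231.77]), 30), (array([246.07, 159.23]), 121)]
[(array([358.64, 160.03]), 627), (array([118.28, 230.11]), 579), (array([404.95, 241.97]), 416), (array([418.96, 260.28]), 172)]
the job is handed in; nothing more can be done
```

The hexagon nut was three clicks away. I turned the wheel 3 × 45° counter-clockwise by its knob, letting go and taking a fresh hold between clicks. I then pulled the gate out 65 mm, pushed it home again, let go and handed in at about 19.5 s.

**Last checks:**
- **Nut:** the pocket over the shut gate is empty. I judged that the nut is in the dish from the view down through the open gate, where it was partly hidden. The dish was never seen clearly.
- **Gate:** the tab is back at its starting pixels to within 0.3 px in both views. The gripper was also back at its home grip position, with about 11 N against the stop.
- **Other parts:** the T-nut, bearing and square nut are still in their pockets.
- **Bystanders:** the mouse and pen cup have not moved (within 0.1 px).
- **One check disagreed:** the numeric check on the screwdriver did not match, because its dark blob split into two different ones. I think the arm or its shadow near that spot caused this. The scene view shows the screwdriver in its old place, and the arm never went down near it.

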